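Get the rear spanner off a full hook

ROBOT

A 6-joint arm with a two-finger parallel gripper is mounted at the origin on the work surface. World frame = base frame: x ahead of the robot, y to its left, z up, the work surface at z = 0. Lengths are in mm, angles in rad, forces in N, time in s.
With the tool pointing down it reaches from about 400 to 925 mm from the base axis. Payload 12.5 kg.
Tool frame: the origin (TCP) lies between the finger pads; the fingertips stand 11 mm ahead of it and the grasp point (between the pads) lies 8 mm behind it (env.tip_extent is the distance from the TCP to the fingertips, in mm); x points along the fingers, z is the direction in which the jaws open and shut, and the axes are right-handed (so a half turn about x gives the same grasp; the last joint's range is limited). The gripper opens to 95 mm and grips with 3 to 60 N. Pads are 20 mm wide; open, the fingers measure 119 mm over their backs; the gripper's body (75 mm by 180 mm) begins 59 mm behind the grasp point.
Start: joints at [-1.42, 0.491, 1.559, -0, 1.092, -0.106], TCP at [158.764, -604.516, 225.661] pointing down, gripper open.
Joint ranges: [-3.1, 3.1], [-0.84, 2.19], [0.05, 2.79], [-1.13, 4.28], [0.06, 2.93], [-2.69, 2.69]. Speed limits (rad/s): [2.22, 2.22, 2.79, 3.14, 3.14, 3.14].

INTERFACE

Orientations are given as [roll, pitch, yaw] about the fixed x, y, z axes, in that order (R = Rz(yaw) Ry(pitch) Rx(roll)).
In Python, from cell import status, imaging, env gives the robot as it stands. The module is installed in compiled form; this text tells all that it offers.
- The arm moves only by the tool apply_moves, never from a script. Its argument "increments" is a list of rows, each a list of 5 numbers: the closure, from 0 (fully open) to 1 (shut), then the shift along the tool's x, y, z in mm, then the turn about the tool's x in degrees. A call has 1 to 10 rows; each row shifts and turns the commanded pose from where the row before left it, along the tool's axes as they then stand; what a row does not reach is not made up. A row lasts 1/10 s, in which the tool goes at most 50 mm and 8.59 degrees, less where a joint would pass 70% of its speed; a pose out of reach is approached as far as the arm can. A call with a gripper value outside its range is refused whole. The fingers move at their own pace and stop on an object; the grip force is fixed at half the most. Time passes only in rows, so rows that do not move let the fingers close. It gives the time, the measured TCP pose, the force and the opening at its end, in the units of the state.
- status.state(): the state, without advancing time (a new reading comes with each control period).
- imaging.read_camera(name): name is "side" or "top" or "wrist"; returns a dict with "pixels" (400x640x3 uint8, red, green, blue), "fovy" (degrees; the focal length in pixels is half the picture's height over the tangent of half this angle, whatever the lens; pixels are square), "cx", "cy" (the principal point, pixels), "R" (3x3) and "t" (3): a world point X has camera coordinates R X + t. Camera axes: x right, y down, z forward; pixel columns grow to the right and rows downward; lengths in mm; the calibration is good to about 2 mm. The wrist camera is an equidistant fisheye: a pixel r from the principal point sees the ray r / f radians off the axis. A picture is of the moment at which its call begins. There is no depth.
- env.job_done(): hands the job in, once; it reports no verdict.
The state is a dict: "t": time; "joints": joint angles; "qvel": joint speeds; "tau": joint torques, N m; "eef_pos": TCP position; "tcp_rot": TCP orientation; "ft_force": force on the tool from outside, world axes, zero at the start; "moment": the same for the moment, N m; "opening": opening from 0.0 (shut) to 1.0 (fully open).
Only numpy, scipy, OpenCV 4.12 (cv2) and the standard library are available. Lean on these libraries where they do the work, as an engineer would, in place of code of your own. Each camera call takes 0.05 s, during which the arm holds its last target. There are 200 camera calls.

TASK

The long spanner I need hangs at the back of the full hook, behind two short ones. Shift the two short spanners over to the spare hook first, one behind the other and behind its upturned tip, then bring the long one out and stand it in the steel tool pot. Go easy on the wire hooks - the spare one's wire is bent up or down, so feel for it and never force either - set things down without dropping them, and leave the rest of the bench, posts and pot included, as it stands.

Things in the scene. Friction and masses are not known exactly. Their poses are not given: they have to be found in the camera images.
- full_post: Full hook's fixed post: white perforated upright 20 (x) x 26 (y) x 252 mm tall on a 10 mm thick foot plate (from 115 mm in front of the upright's axis to 35 mm behind it, 90 mm wide). Origin on the bench under the upright's axis; z up; the hook points along -x. Spanners hang on it about 25 mm apart: rear at about x = -0.032, middle -0.057, front -0.082.
- full_root (a point): Root of the full hook's wire: centre of the wire where it leaves the upright's front, 235 mm above the bench. 8 mm thick steel wire, level along the post's -x for 100 mm, then turned up into a steep lip ending (wire centre) 105 mm out and 8 mm higher, round-ended. The lip stands 8 mm above the wire's top; wire and lip together are 16 mm tall.
- spare_post: Spare hook's fixed post, same as the full one in all sizes and axes. Its hook is empty, and the wire has been bent in use: from its root the whole wire slopes straight up or down, so that its end may stand up to 14 mm higher or lower than on the full hook. The bend is not in this pose: feel for it or see it.
- spare_root (a point): Root of the spare hook's wire, 235 mm above the bench: same wire and lip as on the full hook, but tilted as a whole about this point by the bend. The wire gives springily up and down, about 8 N per mm at its end; endwise it is stiff.
- front_spanner: Front short spanner: steel, stubby, 150 mm long, 0.17 kg. Origin at the ring's centre. Ring (axis along x) 34 mm outside, 22 mm hole, 11 mm thick, 12-sided in and out with flats square to y and z. Shank along -z, 16 (y) x 7 mm; open jaw 44 mm wide ends 133 mm below the origin. Hanging, the hole's top rests on the wire, so the origin is 7 mm below the wire's centre.
- middle_spanner: Middle short spanner, just like the front one, hanging behind it.
- rear_spanner: The wanted long spanner, hanging rearmost, next to the upright: same ring, but 170 mm long, about 0.19 kg; its jaw ends 153 mm below the origin.
- rear_jaw (a point): Middle of the long spanner's jaw end, 153 mm from the ring's centre along the body's -z.
- pot: Steel tool pot, loose, 0.45 kg: upright round can, 68 mm outside diameter, 63 mm inside, 80 mm tall, floor 4 mm thick, open at the top. Origin at the centre of its underside. The long spanner standing upright in it has its origin about 157 mm above the bench; it may lean on the rim.
- board_tray: Bystander: shallow black tray of small green circuit boards, 140 x 200 x 14 mm, origin under its centre; leave alone.
- motion_knob_box: Bystander: black control box with two silver knobs, 100 x 170 mm, 71 mm tall with its knobs, origin under its centre; leave alone.
- power_meter: Bystander: grey hand-held power meter lying flat, 150 (x) x 62 x 30 mm, origin under its centre; leave alone.
There are look-alikes about, which are no part of the job. What is shaped like the spare_post but blue or green is not meant.

How it is judged:
By the outcome, as a careful person would: the job done as asked, in the order asked, and still so for the second after the job is handed in, with the robot touching nothing.
It also fails if it takes over 72 s, if anything falls off the work surface, if the arm or the gripper's body presses on something with over 40 N, if the wrist force passes 120 N, or if a joint passes its speed limit or range.

## Working session

There is one attempt and no reset: what is moved stays moved. The work goes in short steps, Python scripts to look and compute and a tool call to move; the robot and the scene stay as the last step left them, time stands still between calls to the robot, and variables do not carry over. Pictures are saved under pics/ and viewed, about 8 in all and at most 12, crops included, and the job is handed in when it is done.

Besides the shell and the picture viewer there is one more tool, called after "Emit:" by a JSON object that holds its "fn" and its "kwargs", one argument or row to a line. apply_moves: Moves the arm, as the interface text tells. Its arguments: {"type":"object","properties":{"increments":{"type":"array"}},"required":["increments"]}

```bash
mkdir -p pics
python3 - <<'E'
from cell import status, imaging, env
import cv2, numpy as np, pickle
print(status.state())
for n in ["side","top","wrist"]:
    d=imaging.read_camera(n); cv2.imwrite(f"pics/{n}0.png",d["pixels"][:,:,::-1]); pickle.dump(d,open(f"pics/{n}0.pkl","wb"))
    print(n,d["fovy"],d["cx"],d["cy"],np.round(d["R"],4).tolist(),np.round(d["t"],1).tolist(), "cam pos",np.round(-d["R"].T@d["t"],1))
E
```

```text
{'t': 0.0, 'joints': array([-1.41956924e+00,  4.91564742e-01,  1.55945221e+00,  3.09127212e-05,
        1.09173407e+00, -1.05631018e-01]), 'qvel': array([-1.09253217e-03, -1.09399697e-04,  6.04315319e-05, -8.92242869e-04,
        1.24849535e-03,  2.46224144e-03]), 'tau': array([-3.04962614e-04, -6.12647223e+01, -2.58182359e+01,  6.92291977e-02,
        4.82038292e-02, -1.17481432e-04]), 'eef_pos': array([ 158.7505282 , -604.25320737,  225.05758221]), 'tcp_rot': array([3.01229803, 1.56963763, 1.69834554]), 'ft_force': array([ 0.48997357, -0.48981019, -0.47753687]), 'moment': array([ 0.03254019,  0.02617457, -0.05726501]), 'opening': 1.0004832116859257}
side 56.291118721980055 320.00044832656926 198.39773182641983 [[-0.7125, -0.7017, 0.0039], [-0.4204, 0.4224, -0.803], [0.5618, -0.5738, -0.596]] [446.2, 389.5, 712.1] cam pos [ 81.6 557.2 735.4]
top 56.68759265408142 319.4667254208095 201.50323705769097 [[0.0197, -0.9998, 0.0036], [-0.9952, -0.0199, -0.0958], [0.0959, -0.0017, -0.9954]] [-11.1, 612.6, 1225.3] cam pos [ 492.4    3.2 1278.4]
wrist 65.70646984690485 325.07710446895777 198.75872290303138 [[0.2542, -0.9672, -0.0012], [-0.929, -0.2445, 0.2779], [-0.269, -0.0695, -0.9606]] [-624.6, -31.9, 391.4] cam pos [ 234.4 -584.7  384.1]
```

View pics/side0.png

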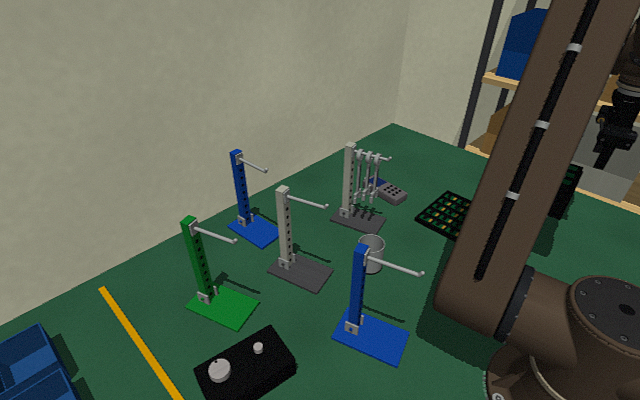

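View pics/top0.png

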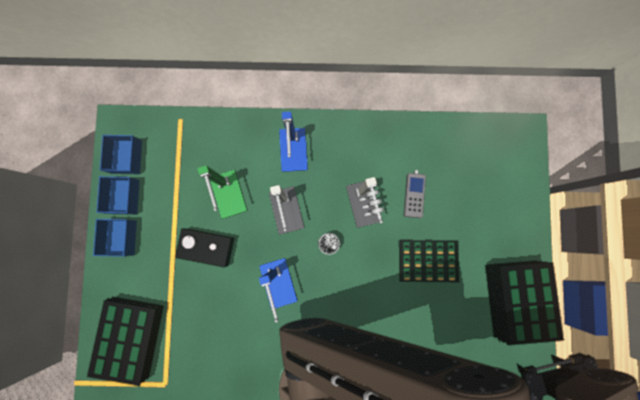

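The things that could be taken for the spare post in side view are:
- blue (238,190)
- green (192,260)
- blue (358,290)
- white empty (283,230), which fits the description
- white with spanners (350,190), which is the full post

The pot is at (371,253). I'll check these choices in one close crop.

Run:
```python
import cv2, numpy as np
s=cv2.imread("pics/side0.png")[135:290,260:410]; t=cv2.imread("pics/top0.png")[165:265,265:395]
def up(a,k,x0,y0):
    b=cv2.resize(a,None,fx=k,fy=k,interpolation=cv2.INTER_CUBIC)
    for i in range(0,a.shape[1],10):
        cv2.line(b,(i*k,0),(i*k,6 if (x0+i)%50 else 14),(0,255,255),1)
        if (x0+i)%50==0: cv2.putText(b,str(x0+i),(i*k,24),0,.4,(0,255,255),1)
    for i in range(0,a.shape[0],10):
        cv2.line(b,(0,i*k),(6 if (y0+i)%50 else 14,i*k),(0,255,255),1)
        if (y0+i)%50==0: cv2.putText(b,str(y0+i),(16,i*k+4),0,.4,(0,255,255),1)
    return b
a=up(s[:,:133],3,260,135); b=up(t,3,265,165)
o=np.zeros((470,800,3),np.uint8); o[:a.shape[0],:a.shape[1]]=a; o[:b.shape[0],405:405+b.shape[1]]=b
cv2.imwrite("pics/crop1.png",o)
```

```text
(no output)
```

View pics/crop1.png

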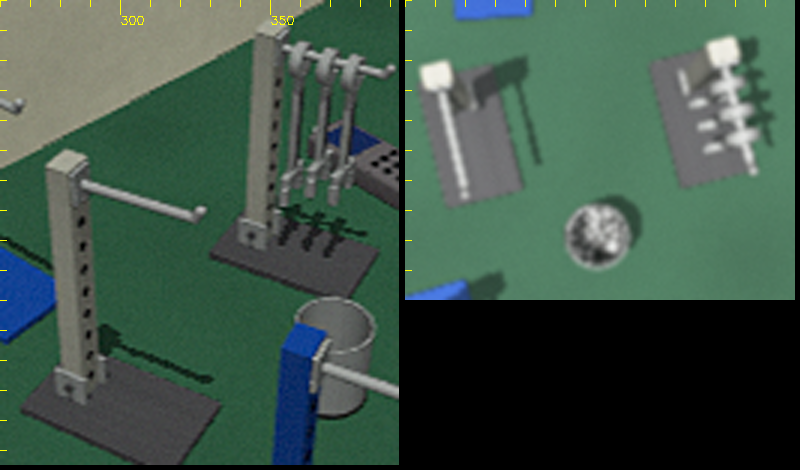

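The crop confirms it. The empty white spare post has its wire root at side (288,196) and tip at (327,205). The full post with three spanners has its root at (355,151) and tip at (390,158). The pot rim is at side (372,245) and top (329,244). Next I fit the poses.

```bash
cat > h.py <<'E'
import numpy as np, pickle, cv2
from scipy.optimize import least_squares
def proj(d,X):
    X=np.atleast_2d(X); c=X@np.asarray(d["R"]).T+np.asarray(d["t"]); f=200/np.tan(np.radians(d["fovy"]/2))
    if d.get("fish"):
        f=200/np.radians(d["fovy"]/2); r=np.hypot(c[:,0],c[:,1]); th=np.arctan2(r,c[:,2]); k=f*th/np.maximum(r,1e-9)
        return np.c_[c[:,0]*k+d["cx"],c[:,1]*k+d["cy"]]
    return np.c_[c[:,0]/c[:,2]*f+d["cx"],c[:,1]/c[:,2]*f+d["cy"]]
def load(n,i):
    d=pickle.load(open(f"pics/{n}{i}.pkl","rb")); d["fish"]=n=="wrist"; return d
def T(p,loc):
    x,y,w=p[:3]; c,s=np.cos(w),np.sin(w); loc=np.atleast_2d(loc)
    return np.c_[x+c*loc[:,0]-s*loc[:,1],y+s*loc[:,0]+c*loc[:,1],loc[:,2]]
E
python3 - <<'E'
from h import *
S,Tp=load("side",0),load("top",0)
obs={"full":[(S,(350.3,145),(0,0,252)),(S,(355,150.7),(-12,0,235)),(S,(390,158.3),(-115,0,243)),(Tp,(370.7,182.3),(0,0,252)),(Tp,(381,222),(-115,0,243)),(Tp,(347.3,185.7),(35,45,10)),(Tp,(357.3,227.3),(-115,45,10))],
"spare":[(S,(282.7,189),(0,0,252)),(S,(287.7,196.3),(-12,0,235)),(S,(326.7,205.3),"tip"),(Tp,(275.7,189.7),(0,0,252)),(Tp,(284.7,230.3),"tip"),(Tp,(293.7,186.7),(35,-45,10)),(Tp,(304.3,227.7),(-115,-45,10)),(Tp,(279,233.3),(-115,45,10)),(S,(333,270.3),(-115,-45,10)),(S,(267.3,271),(35,45,10))]}
for k,o in obs.items():
    def res(p): return np.concatenate([(proj(d,T(p,(-115,0,243+p[3]) if l=="tip" else l))-u).ravel() for d,u,l in o]+[[p[3]*.01]])
    r=least_squares(res,[700,0,0,0],x_scale=[10,10,.05,1],loss='soft_l1'); print(k,np.round(r.x,3),np.round(r.fun,1))
    for n,l in dict(tip=(-115,0,243),rear=(-32,0,228),mid=(-57,0,228),front=(-82,0,228)).items(): print(n,np.round(T(r.x,l),1))
def res(p): return np.concatenate([(proj(S,[p[0],p[1],80])-(372.3,245)).ravel(),(proj(Tp,[p[0],p[1],80])-(329.3,244)).ravel()])
r=least_squares(res,[600,0]); print("pot",r.x,r.fun)
E
```

```text
full [ 6.49816e+02 -1.41647e+02  2.61000e-01  0.00000e+00] [ 0.7 -0.7 -0.3  0.2  0.9 -0.3  0.3 -0.6 -0.1 -0.2 -1.4 -0.2 -0.6  0.5
  0. ]
tip [[ 538.7 -171.3  243. ]]
rear [[ 618.9 -149.9  228. ]]
mid [[ 594.7 -156.4  228. ]]
front [[ 570.6 -162.8  228. ]]
spare [6.21965e+02 1.25321e+02 2.57000e-01 6.79600e+00] [-0.  -0.1 -0.2  0.2  0.8  0.  -0.4 -0.   0.  -0.4  0.1 -0.9 -0.4  0.4
 -0.8  1.1  1.4 -0.9 -0.5 -0.8  0.1]
tip [[510.8  96.  243. ]]
rear [[591.  117.2 228. ]]
mid [[566.8 110.8 228. ]]
front [[542.7 104.4 228. ]]
pot [469.86843663 -30.14544331] [ 0.24613173 -1.15672979 -0.92600719  0.45144401]
```

```bash
cat >> h.py <<'E'
from scipy.spatial.transform import Rotation as Ro
def rot(s): return Ro.from_euler("xyz",s["tcp_rot"]).as_matrix()
def plan(goal,yaw=None,s=None):
    """tool-frame shift to TCP goal (mm) before turning, and the turn (deg) about tool x to set jaw axis at post yaw"""
    if s is None:
        from cell import status; s=status.state()
    R=rot(s); d=R.T@(np.array(goal)-s["eef_pos"]); out=np.round(d,1)
    t=0
    if yaw is not None:
        z=R[:,2]; a=np.arctan2(z[1],z[0]); want=yaw+np.pi/2
        dy=(want-a+np.pi/2)%np.pi-np.pi/2; t=-np.degrees(dy)   # tool x is down: +turn = -yaw
    print("shift",out,"turn",round(t,2),"pos",np.round(s["eef_pos"],1),"F",np.round(s["ft_force"],1),"open",round(s["opening"],3),"t",round(s["t"],2))
    return d,t
E
python3 - <<'E'
from h import *
from cell import status
s=status.state(); R=rot(s); print(np.round(R,3)); d=load("wrist",0)
print("cam in tool",np.round(R.T@(-d["R"].T@d["t"]-s["eef_pos"]),1), "cam axes in tool",np.round(d["R"]@R,3).tolist())
plan([556,-166,345],0.26,s)
E
```

```text
[[-0.     0.967  0.254]
 [ 0.001  0.254 -0.967]
 [-1.     0.    -0.001]]
cam in tool [-1.588e+02  7.820e+01  1.000e-01] cam axes in tool [[0.001, 0.0, 1.0], [-0.278, -0.961, 0.0], [0.961, -0.278, -0.0]]
shift [-119.5  495.6 -323.2] turn -0.18 pos [ 158.7 -604.4  225.3] F [ 0.9  0.2 -0.6] open 0.999 t 0.15
```

Emit:
{"fn": "apply_moves", "kwargs": {
  "increments": [
    [0,-40,0,0,0],
    [0,-40,20,-10,0],
    [0,-40,34,-23,0],
    [0,0,37,-24,0],
    [0,0,37,-24,0],
    [0,0,37,-24,0],
    [0,0,37,-24,0],
    [0,0,37,-24,0],
    [0,0,37,-24,0],
    [0,0,37,-24,0]
  ]
}}

```text
t: 1.15
eef_pos: [407.9, -333.0, 340.5]
tcp_rot: [-0.666, 1.571, -1.98]
ft_force: [-0.7, -0.1, 0.4]
opening: 1.003
```

Emit:
{"fn": "apply_moves", "kwargs": {
  "increments": [
    [0,0,37,-24,0],
    [0,0,37,-24,0],
    [0,0,37,-24,0],
    [0,0,37,-24,0],
    [0,0,37,-24,0],
    [0,0,13,-8,0],
    [0,0,0,0,0]
  ]
}}

```text
t: 1.85
eef_pos: [566.8, -159.0, 339.9]
tcp_rot: [-2.191, 1.57, 2.78]
ft_force: [-0.5, -1.0, -0.3]
opening: 1.0
```

```bash
cat >> h.py <<'E'
def snap(i,cam="wrist"):
    from cell import imaging
    d=imaging.read_camera(cam); pickle.dump(d,open(f"pics/{cam}{i}.pkl","wb")); cv2.imwrite(f"pics/{cam}{i}.png",d["pixels"][:,:,::-1]); d["fish"]=cam=="wrist"; return d
E
python3 - <<'E'
from h import *
d=snap(1)
plan([556,-166,345],0.26)
p=(649.8,-141.6,.261)
for n,l in dict(tip=(-115,0,243),rear=(-32,0,238),front=(-82,0,238),root=(-10,0,235)).items(): print(n,np.round(proj(d,T(p,l))))
E
```

```text
shift [ -4.9 -11.2   3.1] turn -0.09 pos [ 566.  -160.1  340.1] F [ 0.3 -0.6  0. ] open 0.997 t 1.9
tip [[331. 240.]]
rear [[331. 134.]]
front [[331. 199.]]
root [[331. 105.]]
```

View pics/wrist1.png

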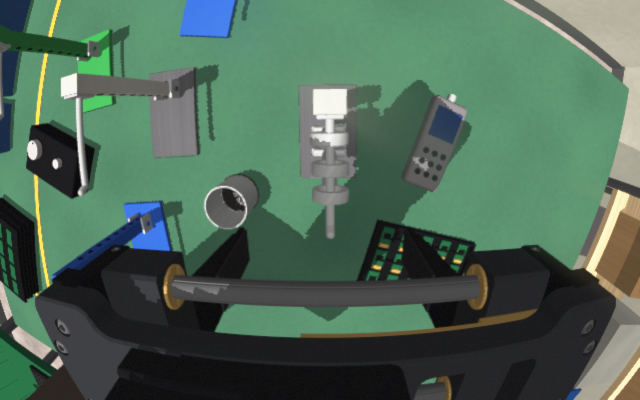

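The wrist view agrees with the fit. The hook tip is seen at (330,237) against a predicted (331,240), and the rings are centred at u≈331. I shift the post estimate 2 mm along x and go for the front ring.

```bash
cat >> h.py <<'E'
FULL=(651.5,-141.3,.261)
SPARE=(622.0,125.3,.258)
E
python3 - <<'E'
from h import *
plan(T(FULL,(-82,0,220))[0],.261)
d=load("wrist",1)
import itertools
for h in (-7,0,7,14): print(h,np.round(proj(d,T(SPARE,[(-115,0,243+h),(-10,0,235)])),1).tolist())
E
```

```text
shift [120.1   5.6   3.9] turn -0.15 pos [ 566.  -160.1  340.1] F [ 0.3 -0.6  0. ] open 0.997 t 1.9
-7 [[58.0, 189.6], [48.4, 81.8]]
0 [[53.7, 191.4], [48.4, 81.8]]
7 [[49.1, 193.4], [48.4, 81.8]]
14 [[44.5, 195.4], [48.4, 81.8]]
```

```bash
sed -i 's|f=200/np.radians(d\["fovy"\]/2); ||' h.py
python3 - <<'E'
from h import *
d=load("wrist",1)
for p in ((649.8,-141.6,.261),FULL):print(np.round(proj(d,T(p,[(-115,0,243),(-82,0,238),(-87.5,0,238),(-10,0,235)])),1).tolist())
for h in (-7,0,7,14): print(h,np.round(proj(d,T(SPARE,[(-115,0,243+h),(-10,0,235),(0,0,252)])),1).tolist())
E
```

```text
[[330.3, 235.6], [330.3, 198.7], [330.3, 204.7], [330.4, 115.6]]
[[330.4, 233.9], [330.5, 196.8], [330.5, 202.8], [330.6, 113.5]]
-7 [[88.0, 190.6], [79.4, 94.9], [68.7, 85.7]]
0 [[84.1, 192.3], [79.4, 94.9], [68.7, 85.7]]
7 [[80.1, 194.0], [79.4, 94.9], [68.7, 85.7]]
14 [[76.0, 195.8], [79.4, 94.9], [68.7, 85.7]]
```

```bash
sed -i 's|^FULL=.*|FULL=(650.3,-141.6,.261)|' h.py; python3 -c "
from h import *
plan(T(FULL,(-82,0,220))[0],.261)"
```

```text
shift [120.1   4.3   3.9] turn -0.15 pos [ 566.  -160.1  340.1] F [ 0.3 -0.6  0. ] open 0.997 t 1.9
```

Emit:
{"fn": "apply_moves", "kwargs": {
  "increments": [
    [0.3,30,4,4,0],
    [0.3,30,0,0,0],
    [0.3,25,0,0,0],
    [0.3,20,0,0,0],
    [0.3,10,0,0,0],
    [0.3,4,0,0,0],
    [0.3,0,0,0,0],
    [0.3,0,0,0,0]
  ]
}}

```text
t: 2.7
eef_pos: [571.1, -163.7, 222.5]
tcp_rot: [0.86, 1.569, -0.454]
ft_force: [0.9, -0.2, -1.1]
opening: 0.702
```

```bash
python3 -c "
from h import *
plan(T(FULL,(-82,0,220))[0],.261)"
```

```text
shift [ 2.5  0.2 -0.9] turn -0.26 pos [ 571.1 -163.7  222.5] F [ 0.9 -0.2 -1.1] open 0.702 t 2.7
```

Emit:
{"fn": "apply_moves", "kwargs": {
  "increments": [
    [0.3,2,0,-1,0],
    [0.5,0,0,0,0],
    [0.6,0,0,0,0],
    [1,0,0,0,0],
    [1,0,0,0,0],
    [1,0,0,0,0],
    [1,0,0,0,0],
    [1,0,0,0,0]
  ]
}}

```text
t: 3.5
eef_pos: [570.7, -162.3, 219.6]
tcp_rot: [0.761, 1.571, -0.553]
ft_force: [0.0, 0.2, 0.1]
opening: 0.35
```

Emit:
{"fn": "apply_moves", "kwargs": {
  "increments": [
    [1,-4,0,0,0],
    [1,-4,0,0,0],
    [1,-3,0,0,0],
    [1,0,0,0,0]
  ]
}}

```text
t: 3.9
eef_pos: [570.8, -162.4, 231.1]
tcp_rot: [0.811, 1.57, -0.503]
ft_force: [-0.1, -0.1, -2.0]
opening: 0.352
```

Emit:
{"fn": "apply_moves", "kwargs": {
  "increments": [
    [1,0,-4,0,0],
    [1,0,-8,0,0],
    [1,0,-8,0,0],
    [1,0,0,0,0]
  ]
}}

```text
t: 4.3
eef_pos: [550.2, -167.7, 230.6]
tcp_rot: [-1.908, 1.57, 3.06]
ft_force: [0.9, 0.2, -2.0]
opening: 0.352
```

Emit:
{"fn": "apply_moves", "kwargs": {
  "increments": [
    [1,0,-5,0,0],
    [1,0,-5,0,0],
    [1,0,-5,0,0],
    [1,0,-5,0,0],
    [1,0,0,0,0]
  ]
}}

```text
t: 4.8
eef_pos: [531.4, -172.7, 230.6]
tcp_rot: [-0.898, 1.571, -2.213]
ft_force: [0.5, -1.1, -2.1]
opening: 0.351
```

Emit:
{"fn": "apply_moves", "kwargs": {
  "increments": [
    [1,0,-8,0,0],
    [1,0,-15,0,0],
    [1,0,-15,0,0],
    [1,0,-10,0,0],
    [1,0,0,0,0]
  ]
}}

```text
t: 5.3
eef_pos: [484.2, -185.1, 230.8]
tcp_rot: [-0.558, 1.571, -1.874]
ft_force: [0.0, -0.6, -2.4]
opening: 0.353
```

Run:
```python
from h import *
Tp,S=load("top",0),load("side",0)
for d,u,z in ((Tp,(264,264),252),(S,(361,248),252),(Tp,(276,320),243),(S,(421,274),243),(Tp,(287,260),10)):
    r=least_squares(lambda p:(proj(d,[p[0],p[1],z])-u).ravel(),[450,100]); print(u,np.round(r.x))
plan(T(SPARE,(-165,-90,260))[0],.258)
plan(T(SPARE,(-165,0,260))[0],.258)
print(T(SPARE,(-165,-90,260)),T(SPARE,(-165,0,260)))
```

```text
(264, 264) [417. 150.]
(361, 248) [376. 148.]
(276, 320) [266. 113.]
(421, 274) [266. 116.]
(287, 260) [414. 107.]
shift [ -29.2   47.1 -175. ] turn -0.14 pos [ 484.2 -185.1  230.8] F [ 0.  -0.6 -2.4] open 0.353 t 5.3
shift [ -29.2   46.9 -265. ] turn -0.14 pos [ 484.2 -185.1  230.8] F [ 0.  -0.6 -2.4] open 0.353 t 5.3
[[485.42438931  -3.8204963  260.        ]] [[462.46113599  83.20070225 260.        ]]
```

Emit:
{"fn": "apply_moves", "kwargs": {
  "increments": [
    [1,-15,0,0,0],
    [1,-14,7,-15,0],
    [1,0,10,-35,0],
    [1,0,10,-40,0],
    [1,0,10,-40,0],
    [1,0,10,-35,0],
    [1,0,0,-10,0],
    [1,0,0,0,0],
    [1,0,0,0,0]
  ]
}}

```text
t: 6.2
eef_pos: [486.7, -4.1, 259.6]
tcp_rot: [0.537, 1.57, -0.777]
ft_force: [0.1, -0.7, -1.9]
opening: 0.354
```

```bash
python3 -c "
from h import *
snap(2);plan(T(SPARE,(-165,20,260))[0],.258)"
```

```text
shift [  -0.5   -1.4 -110.9] turn -0.11 pos [486.8  -4.4 259.5] F [ 0.8  0.1 -2.7] open 0.352 t 6.25
```

Emit:
{"fn": "apply_moves", "kwargs": {
  "increments": [
    [1,0,0,-15,0],
    [1,0,0,-30,0],
    [1,0,0,-30,0],
    [1,0,0,-25,0],
    [1,0,0,-10,0],
    [1,0,0,0,0],
    [1,0,0,0,0]
  ]
}}

```text
t: 6.95
eef_pos: [458.8, 102.4, 259.5]
tcp_rot: [0.052, 1.57, -1.262]
ft_force: [0.6, -0.0, -2.1]
opening: 0.353
```

Run:
```python
from h import *
snap(3);plan(T(SPARE,(-165,0,260))[0],.258)
o=[]
for i in (2,3):
    d=load("wrist",i); print(np.round(proj(d,T(SPARE,[(-115,0,243),(-115,0,250),(-10,0,235)])),1).tolist())
    o.append(d["pixels"][60:260,:,::-1])
a=np.vstack(o); cv2.imwrite("pics/v.png",cv2.resize(a,None,fx=1.25,fy=1.25,interpolation=cv2.INTER_CUBIC))
```

```text
shift [-0.5 -1.3 19.2] turn -0.11 pos [458.9 102.1 259.5] F [-0.8  1.  -2.8] open 0.352 t 7.0
[[178.9, 165.7], [173.9, 167.8], [182.3, 4.3]]
[[358.7, 163.3], [360.0, 165.4], [357.3, -8.7]]
```

View pics/v.png

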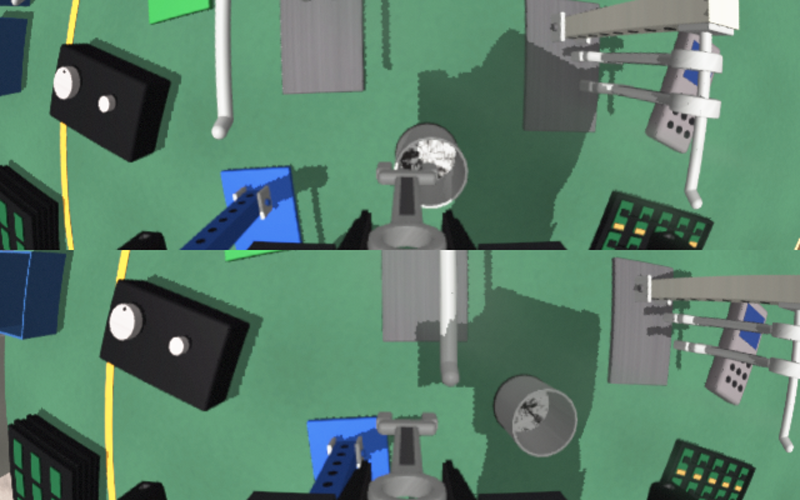

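Run:
```python
from h import *
pts=[]
for i,r0,r1,c0,c1 in ((2,10,158,160,195),(3,134,157,340,380)):
    d=load("wrist",i); sat=cv2.cvtColor(d["pixels"],cv2.COLOR_RGB2HSV)[:,:,1].astype(float)
    for v in range(r0,r1,4):
        row=sat[v,c0:c1]; m=row<(row.min()+np.median(np.r_[row[:6],row[-6:]]))/2; u=np.where(m)[0]+c0
        # subpixel: weight
        bg=np.median(np.r_[row[:6],row[-6:]]); w=np.clip(bg-row-15,0,None); uc=(w*np.arange(c0,c1)).sum()/w.sum()
        pts.append((i,uc,v,len(u)))
print([(p[0],round(p[1],1),p[2],p[3]) for p in pts][::4])
D={2:load("wrist",2),3:load("wrist",3)}
xs=np.linspace(-125,0,126)
def res(q):
    dy,dw,h=q; out=[]
    P=(SPARE[0],SPARE[1],SPARE[2])
    L=np.c_[xs,dy+dw*(xs+10),235+h*(-(xs+10))/105]
    pr={i:proj(D[i],T(P,L)) for i in D}
    for i,u,v,n in pts:
        a=pr[i]; o=np.argsort(a[:,1]); out.append(np.interp(v,a[o,1],a[o,0])-u)
    return np.array(out)
r=least_squares(res,[0,0,0],loss='soft_l1'); print(np.round(r.x,3),np.round(res(r.x)[::4],2))
print(np.sqrt(np.diag(np.linalg.inv(r.jac.T@r.jac)))*0.4)
```

```text
[(2, np.float64(180.2), 10, 28), (2, np.float64(179.9), 26, 13), (2, np.float64(179.4), 42, 13), (2, np.float64(178.7), 58, 13), (2, np.float64(177.6), 74, 12), (2, np.float64(177.7), 90, 12), (2, np.float64(177.8), 106, 13), (2, np.float64(178.2), 122, 13), (2, np.float64(179.0), 138, 13), (2, np.float64(179.8), 154, 13), (3, np.float64(358.5), 146, 14)]
[1.110e-01 1.000e-03 6.071e+00] [ 1.43  0.45 -0.03 -0.15  0.55  0.24  0.17 -0.   -0.21 -0.31  0.04]
[0.12957865 0.00170147 0.2433992 ]
```

Wrist views: the spare tip is at A (177,166) and B (361,164). Fitting the wire puts the spare end about 6 mm high. I line the ring up in front of the tip at that height.

```bash
python3 -c "
from h import *
plan(T(SPARE,(-150,0.1,236.8))[0],.258)"
```

```text
shift [22.7 13.7 19.1] turn -0.11 pos [458.9 102.1 259.5] F [-0.8  1.  -2.8] open 0.352 t 7.0
```

Emit:
{"fn": "apply_moves", "kwargs": {
  "increments": [
    [1,0,0,10,0],
    [1,0,0,9.4,0],
    [1,12,0,0,0],
    [1,10.5,0,0,0],
    [1,0,7,0,0],
    [1,0,7,0,0],
    [1,0,0,0,0]
  ]
}}

```text
t: 7.7
eef_pos: [478.3, 87.8, 237.3]
tcp_rot: [1.265, 1.57, -0.049]
ft_force: [-1.1, -0.4, -1.6]
opening: 0.352
```

```bash
python3 -c "
from h import *
plan(T(SPARE,(-130,0.1,236.8))[0],.258)
plan(T(SPARE,(-100,0.1,236.8))[0],.258)
d=snap(4)
cv2.imwrite('pics/v4.png',cv2.resize(d['pixels'][80:300,190:450,::-1],None,fx=2.5,fy=2.5,interpolation=cv2.INTER_CUBIC))
"
```

```text
shift [ 0.5 18.5  0.3] turn -0.06 pos [478.3  87.8 237.3] F [-1.1 -0.4 -1.6] open 0.352 t 7.7
shift [ 0.5 48.5  0.3] turn -0.06 pos [478.3  87.8 237.3] F [-1.1 -0.4 -1.6] open 0.352 t 7.7
```

View pics/v4.png

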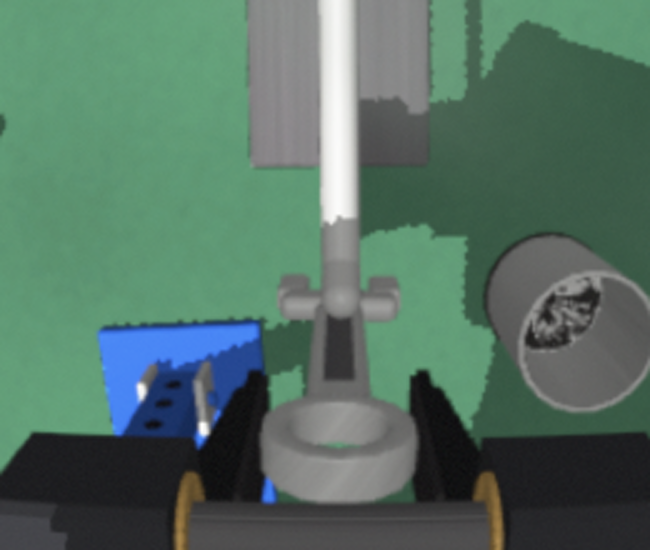

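The ring hole (u≈340 in the crop) is in line with the wire tip at (340,300). I'm going in gently.

Emit:
{"fn": "apply_moves", "kwargs": {
  "increments": [
    [1,0.5,9,0,0],
    [1,0,9,0,0],
    [1,0,3,0,0],
    [1,0,2,0,0],
    [1,0,2,0,0],
    [1,0,0,0,0]
  ]
}}

```text
t: 8.35
eef_pos: [501.3, 94.1, 236.5]
tcp_rot: [-0.586, 1.571, -1.9]
ft_force: [-0.1, -0.4, -1.9]
opening: 0.353
```

Emit:
{"fn": "apply_moves", "kwargs": {
  "increments": [
    [1,0,2,0,0],
    [1,0,2,0,0],
    [1,0,2,0,0],
    [1,0,0,0,0]
  ]
}}

```text
t: 8.75
eef_pos: [507.3, 95.6, 236.5]
tcp_rot: [0.665, 1.571, -0.649]
ft_force: [-0.6, -0.6, -2.0]
opening: 0.356
```

Emit:
{"fn": "apply_moves", "kwargs": {
  "increments": [
    [1,0,2,0,0],
    [1,0,2,0,0],
    [1,0,2,0,0],
    [1,0,2,0,0],
    [1,0,0,0,0]
  ]
}}

```text
t: 9.25
eef_pos: [515.0, 97.6, 236.4]
tcp_rot: [0.065, 1.571, -1.249]
ft_force: [-1.3, 1.2, -1.6]
opening: 0.353
```

Emit:
{"fn": "apply_moves", "kwargs": {
  "increments": [
    [1,0,2,0,0],
    [1,0,2,0,0],
    [1,0,3,0,0],
    [1,0,3,0,0],
    [1,0,3,0,0],
    [1,0,0,0,0]
  ]
}}

```text
t: 9.85
eef_pos: [527.7, 101.0, 236.4]
tcp_rot: [0.379, 1.571, -0.935]
ft_force: [0.1, 0.1, -1.5]
opening: 0.353
```

Emit:
{"fn": "apply_moves", "kwargs": {
  "increments": [
    [1,1,3,0,0],
    [1,2,3,0,0],
    [1,2,0,0,0],
    [1,0,0,0,0]
  ]
}}

```text
t: 10.25
eef_pos: [533.0, 102.4, 231.1]
tcp_rot: [-1.625, 1.57, -2.939]
ft_force: [-0.2, 0.1, -2.4]
opening: 0.351
```

Emit:
{"fn": "apply_moves", "kwargs": {
  "increments": [
    [1,0.5,8,0,0],
    [1,0.5,10,0,0],
    [1,0.5,10,0,0],
    [1,0.5,10,0,0],
    [1,0.5,8,0,0],
    [1,0,0,0,0]
  ]
}}

```text
t: 10.85
eef_pos: [578.6, 114.3, 228.6]
tcp_rot: [-1.179, 1.571, -2.493]
ft_force: [0.1, 0.0, -2.3]
opening: 0.353
```

Emit:
{"fn": "apply_moves", "kwargs": {
  "increments": [
    [1,1.5,0,0,0],
    [1,1.5,0,0,0],
    [1,0,0,0,0],
    [1,0,0,0,0]
  ]
}}

```text
t: 11.25
eef_pos: [577.5, 114.0, 226.1]
tcp_rot: [0.197, 1.571, -1.117]
ft_force: [-0.8, 0.5, -2.6]
opening: 0.354
```

Emit:
{"fn": "apply_moves", "kwargs": {
  "increments": [
    [1,1,0,0,0],
    [1,1,0,0,0],
    [1,0,0,0,0],
    [1,0,0,0,0]
  ]
}}

```text
t: 11.65
eef_pos: [577.6, 114.1, 224.0]
tcp_rot: [-1.023, 1.571, -2.337]
ft_force: [-0.9, 0.8, -2.1]
opening: 0.352
```

Emit:
{"fn": "apply_moves", "kwargs": {
  "increments": [
    [1,1,0,0,0],
    [1,0,0,0,0],
    [1,0,0,0,0]
  ]
}}

```text
t: 11.95
eef_pos: [577.6, 114.1, 222.9]
tcp_rot: [-0.823, 1.571, -2.137]
ft_force: [-0.3, -0.4, -2.6]
opening: 0.349
```

Emit:
{"fn": "apply_moves", "kwargs": {
  "increments": [
    [1,0.7,0,0,0],
    [1,0,0,0,0],
    [1,0,0,0,0]
  ]
}}

```text
t: 12.25
eef_pos: [577.7, 114.1, 222.3]
tcp_rot: [0.531, 1.571, -0.783]
ft_force: [-0.0, 0.1, -2.8]
opening: 0.354
```

Emit:
{"fn": "apply_moves", "kwargs": {
  "increments": [
    [1,0.5,0,0,0],
    [1,0,0,0,0],
    [1,0,0,0,0]
  ]
}}

```text
t: 12.55
eef_pos: [577.7, 114.1, 221.8]
tcp_rot: [0.105, 1.571, -1.209]
ft_force: [-0.0, -0.5, -1.7]
opening: 0.354
```

Emit:
{"fn": "apply_moves", "kwargs": {
  "increments": [
    [1,0.5,0,0,0],
    [1,0,0,0,0],
    [1,0,0,0,0]
  ]
}}

```text
t: 12.85
eef_pos: [577.7, 114.1, 221.4]
tcp_rot: [0.873, 1.571, -0.441]
ft_force: [-0.2, -0.3, -0.9]
opening: 0.352
```

Emit:
{"fn": "apply_moves", "kwargs": {
  "increments": [
    [1,0.5,0,0,0],
    [1,0,0,0,0],
    [1,0,0,0,0]
  ]
}}

```text
t: 13.15
eef_pos: [577.7, 114.1, 221.1]
tcp_rot: [1.236, 1.57, -0.078]
ft_force: [-1.0, 0.8, 3.9]
opening: 0.35
```

Contact is felt at TCP z≈221.5, as predicted for a 6 mm upward bend. I ease off a little and let go.

Emit:
{"fn": "apply_moves", "kwargs": {
  "increments": [
    [1,-0.4,0,0,0],
    [0.63,0,0,0,0],
    [0.6,0,0,0,0],
    [0.5,0,0,0,0],
    [0.4,0,0,0,0],
    [0.4,0,0,0,0]
  ]
}}

```text
t: 13.75
eef_pos: [577.6, 114.1, 221.1]
tcp_rot: [-0.861, 1.571, -2.175]
ft_force: [0.2, 0.3, -0.4]
opening: 0.574
```

Emit:
{"fn": "apply_moves", "kwargs": {
  "increments": [
    [0.4,-5,0,0,0],
    [0.4,-15,0,0,0],
    [0.4,-30,0,0,0],
    [0.4,-40,0,0,0],
    [0.4,-30,0,0,0],
    [0.4,-10,0,0,0],
    [0.4,0,0,0,0]
  ]
}}

```text
t: 14.45
eef_pos: [577.8, 114.2, 352.3]
tcp_rot: [1.362, 1.568, 0.048]
ft_force: [0.2, -0.3, 0.1]
opening: 0.6
```

```bash
python3 -c "
from h import *
plan(T(FULL,(-57,0,330))[0],.261); snap(5)
print(T(FULL,(-57,0,330)))
d=snap(5,'side'); a=d['pixels'][135:290,260:410,::-1]; b=load('wrist',5)['pixels'][60:300,180:480,::-1]
a=cv2.resize(a,(450,465),interpolation=2); b=cv2.resize(b,(350,280)); o=np.zeros((465,800,3),np.uint8); o[:,:450]=a;o[:280,450:]=b; cv2.imwrite('pics/v5.png',o)"
```

```text
shift [ 22.3 -51.9 266. ] turn -0.24 pos [577.8 114.2 352.3] F [ 0.2 -0.3  0.1] open 0.6 t 14.45
[[ 595.23045238 -156.30866835  330.        ]]
```

View pics/v5.png

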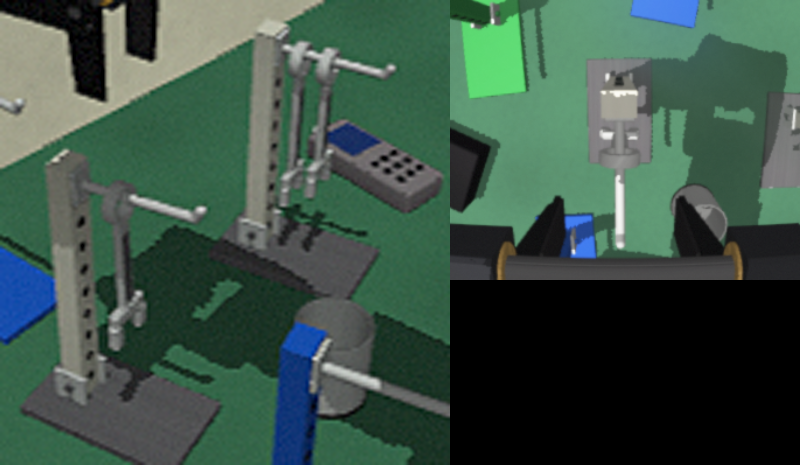

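The first short spanner hangs on the spare hook near the post, at crop (120,200), and the full hook has two left. Next is the middle one.

Emit:
{"fn": "apply_moves", "kwargs": {
  "increments": [
    [0.4,0,-5,15,0],
    [0.4,0,-8,40,0],
    [0.4,0,-8,45,0],
    [0.4,0,-8,45,0],
    [0.4,0,-8,45,0],
    [0.4,10,-8,45,0],
    [0.4,12,-7,31,-0.2],
    [0.4,0,0,0,0],
    [0.4,0,0,0,0]
  ]
}}

```text
t: 15.45
eef_pos: [594.3, -157.3, 328.0]
tcp_rot: [-2.206, 1.568, 2.765]
ft_force: [0.2, 1.0, -0.4]
opening: 0.602
```

```bash
python3 -c "
from h import *
plan(T(FULL,(-57,0,219.6))[0],.261)"
```

```text
shift [108.4   1.3  -0.6] turn -0.14 pos [ 594.3 -157.3  328. ] F [ 0.2  1.  -0.4] open 0.602 t 15.45
```

Emit:
{"fn": "apply_moves", "kwargs": {
  "increments": [
    [0.4,20,1.3,-0.6,0],
    [0.4,30,0,0,0],
    [0.4,25,0,0,0],
    [0.4,20,0,0,0],
    [0.4,9,0,0,0],
    [0.4,4.4,0,0,0],
    [0.4,0,0,0,0]
  ]
}}

```text
t: 16.15
eef_pos: [596.2, -155.0, 221.2]
tcp_rot: [0.827, 1.57, -0.483]
ft_force: [-0.5, -1.0, -0.2]
opening: 0.601
```

Emit:
{"fn": "apply_moves", "kwargs": {
  "increments": [
    [0.5,0,0,0,0],
    [0.6,0,0,0,0],
    [1,0,0,0,0],
    [1,0,0,0,0],
    [1,0,0,0,0],
    [1,0,0,0,0],
    [1,0,0,0,0]
  ]
}}

```text
t: 16.85
eef_pos: [596.1, -155.5, 221.2]
tcp_rot: [0.901, 1.57, -0.409]
ft_force: [-1.4, 0.2, 4.9]
opening: 0.352
```

Emit:
{"fn": "apply_moves", "kwargs": {
  "increments": [
    [1,-4,0,0,0],
    [1,-4,0,0,0],
    [1,-3,0,0,0],
    [1,0,0,0,0]
  ]
}}

```text
t: 17.25
eef_pos: [596.1, -155.5, 232.2]
tcp_rot: [0.773, 1.57, -0.537]
ft_force: [-0.1, 0.0, -0.9]
opening: 0.353
```

Emit:
{"fn": "apply_moves", "kwargs": {
  "increments": [
    [1,0,-5,0,0],
    [1,0,-10,0,0],
    [1,0,-10,0,0],
    [1,0,-10,0,0],
    [1,0,-8,0,0],
    [1,0,0,0,0]
  ]
}}

```text
t: 17.85
eef_pos: [553.5, -166.9, 232.1]
tcp_rot: [-0.445, 1.571, -1.756]
ft_force: [0.0, 0.0, -1.3]
opening: 0.354
```

Emit:
{"fn": "apply_moves", "kwargs": {
  "increments": [
    [1,0,-5,0,0],
    [1,0,-5,0,0],
    [1,0,-5,0,0],
    [1,0,-5,0,0],
    [1,0,-5,0,0],
    [1,0,0,0,0]
  ]
}}

```text
t: 18.45
eef_pos: [529.8, -173.1, 231.9]
tcp_rot: [-1.164, 1.571, -2.475]
ft_force: [-0.6, -0.2, -1.6]
opening: 0.354
```

Emit:
{"fn": "apply_moves", "kwargs": {
  "increments": [
    [1,0,-8,0,0],
    [1,0,-15,0,0],
    [1,0,-15,0,0],
    [1,0,-10,0,0],
    [1,0,0,0,0]
  ]
}}

```text
t: 18.95
eef_pos: [482.6, -185.7, 232.1]
tcp_rot: [-0.277, 1.571, -1.589]
ft_force: [-0.1, 0.6, -1.4]
opening: 0.354
```

```bash
python3 -c "
from h import *
plan(T(SPARE,(-150,0.1,238.2))[0],.258)"
```

```text
shift [  -6.1   64.5 -265.2] turn 0.06 pos [ 482.6 -185.7  232.1] F [-0.1  0.6 -1.4] open 0.354 t 18.95
```

Emit:
{"fn": "apply_moves", "kwargs": {
  "increments": [
    [1,-10,0,-10,0],
    [1,-10,5,-35,0],
    [1,0,10,-40,0],
    [1,0,10,-40,0],
    [1,0,10,-40,0],
    [1,0,10,-40,0],
    [1,0,10,-35,0],
    [1,4,9.5,-20,0],
    [1,10,0,-5,0],
    [1,0,0,0,0]
  ]
}}

```text
t: 19.95
eef_pos: [477.2, 88.1, 237.0]
tcp_rot: [-1.714, 1.569, -3.023]
ft_force: [0.2, -0.3, -2.3]
opening: 0.357
```

Run:
```python
from h import *
d=snap(6); s=plan(T(SPARE,(-150,0.1,238.2))[0],.258)
g=lambda d:cv2.cvtColor(d["pixels"],cv2.COLOR_RGB2GRAY)
a,b=g(load("wrist",4)),g(d)
for (v0,v1,u0,u1) in ((240,282,292,360),(236,284,286,366)):
    t=a[v0:v1,u0:u1]; m=cv2.matchTemplate(b[v0-20:v1+20,u0-20:u1+20],t,cv2.TM_CCOEFF_NORMED); _,mx,_,l=cv2.minMaxLoc(m); print(mx,l[0]-20,l[1]-20)
# expected pixel shift per mm of drop along tool x
st=__import__("cell").status.state(); R=rot(st)
for dz in (0,2): print(proj(d,st["eef_pos"]+np.array([0,0,8.4+17-dz])),proj(d,st["eef_pos"]+np.array([0,0,8.4-17-dz])))
c=np.hstack([load("wrist",4)["pixels"][190:290,260:400,::-1],d["pixels"][190:290,260:400,::-1]]); cv2.imwrite("pics/v6.png",cv2.resize(c,None,fx=2.8,fy=2.8,interpolation=2))
```

```text
shift [-0.7 -0.7  0.1] turn 0.18 pos [477.6  87.4 237.5] F [ 0.  -0.5 -1.2] open 0.351 t 20.0
0.9711623787879944 0 1
0.9850502014160156 0 1
[[326.59614153 275.92961343]] [[326.36761605 246.88565768]]
[[326.5804509  273.91336802]] [[326.35635704 245.47207565]]
```

View pics/v6.png

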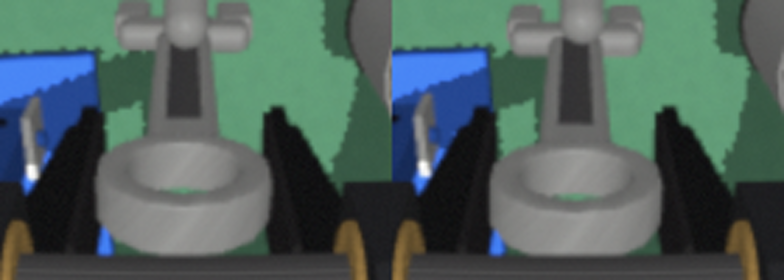

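The held ring sits within about 1 px of where the first one did, so I go in the same way.

Emit:
{"fn": "apply_moves", "kwargs": {
  "increments": [
    [1,0,9,0,0],
    [1,0,9,0,0],
    [1,0,3,0,0],
    [1,0,2,0,0],
    [1,0,2,0,0],
    [1,0,0,0,0]
  ]
}}

```text
t: 20.6
eef_pos: [502.3, 93.7, 237.8]
tcp_rot: [-0.746, 1.571, -2.056]
ft_force: [-0.3, 0.6, -1.8]
opening: 0.351
```

Emit:
{"fn": "apply_moves", "kwargs": {
  "increments": [
    [1,0,2,0,0],
    [1,0,2,0,0],
    [1,0,2,0,0],
    [1,0,0,0,0]
  ]
}}

```text
t: 21.0
eef_pos: [508.2, 95.4, 237.8]
tcp_rot: [0.771, 1.571, -0.54]
ft_force: [-0.6, -0.1, -0.9]
opening: 0.35
```

Emit:
{"fn": "apply_moves", "kwargs": {
  "increments": [
    [1,0,2,0,0],
    [1,0,2,0,0],
    [1,0,2,0,0],
    [1,0,2,0,0],
    [1,0,0,0,0]
  ]
}}

```text
t: 21.5
eef_pos: [516.0, 97.4, 237.7]
tcp_rot: [-0.198, 1.571, -1.509]
ft_force: [-0.4, 0.3, -2.0]
opening: 0.352
```

Emit:
{"fn": "apply_moves", "kwargs": {
  "increments": [
    [1,0,2,0,0],
    [1,0,2,0,0],
    [1,0,3,0,0],
    [1,0,3,0,0],
    [1,0,3,0,0],
    [1,0,0,0,0]
  ]
}}

```text
t: 22.1
eef_pos: [528.7, 100.8, 237.7]
tcp_rot: [0.634, 1.571, -0.677]
ft_force: [0.1, -0.8, -1.6]
opening: 0.352
```

Emit:
{"fn": "apply_moves", "kwargs": {
  "increments": [
    [1,1,3,0,0],
    [1,2,3,0,0],
    [1,2,4,0,0],
    [1,1,5,0,0],
    [1,1,5,0,0],
    [1,0,0,0,0]
  ]
}}

```text
t: 22.7
eef_pos: [548.2, 106.0, 230.5]
tcp_rot: [-1.112, 1.571, -2.422]
ft_force: [-0.4, 0.3, -2.7]
opening: 0.354
```

Emit:
{"fn": "apply_moves", "kwargs": {
  "increments": [
    [1,2,0,0,0],
    [1,2,0,0,0],
    [1,1,0,0,0],
    [1,0,0,0,0],
    [1,0,0,0,0]
  ]
}}

```text
t: 23.2
eef_pos: [547.6, 105.9, 225.8]
tcp_rot: [0.446, 1.571, -0.865]
ft_force: [-0.5, -0.2, -2.0]
opening: 0.354
```

Emit:
{"fn": "apply_moves", "kwargs": {
  "increments": [
    [1,1,0,0,0],
    [1,0,0,0,0],
    [1,0,0,0,0]
  ]
}}

```text
t: 23.5
eef_pos: [547.6, 105.9, 224.8]
tcp_rot: [0.609, 1.571, -0.702]
ft_force: [-0.8, 0.4, -1.4]
opening: 0.353
```

Emit:
{"fn": "apply_moves", "kwargs": {
  "increments": [
    [1,0.6,0,0,0],
    [1,0,0,0,0],
    [1,0,0,0,0]
  ]
}}

```text
t: 23.8
eef_pos: [547.7, 105.9, 224.4]
tcp_rot: [1.062, 1.57, -0.248]
ft_force: [-0.5, 0.7, 0.9]
opening: 0.352
```

Contact is felt at 224.5, so I release.

Emit:
{"fn": "apply_moves", "kwargs": {
  "increments": [
    [1,0,0,0,0],
    [0.63,0,0,0,0],
    [0.6,0,0,0,0],
    [0.5,0,0,0,0],
    [0.4,0,0,0,0],
    [0.4,0,0,0,0]
  ]
}}

```text
t: 24.4
eef_pos: [547.6, 105.9, 224.1]
tcp_rot: [-1.16, 1.571, -2.47]
ft_force: [-0.1, 0.3, 0.2]
opening: 0.578
```

Emit:
{"fn": "apply_moves", "kwargs": {
  "increments": [
    [0.4,-5,0,0,0],
    [0.4,-15,0,0,0],
    [0.4,-30,0,0,0],
    [0.4,-35,0,0,0],
    [0.4,-20,0,0,0],
    [0.4,0,0,0,0]
  ]
}}

```text
t: 25.0
eef_pos: [548.3, 106.0, 332.4]
tcp_rot: [1.372, 1.565, 0.062]
ft_force: [0.2, 0.1, -0.7]
opening: 0.603
```

```bash
python3 -c "
from h import *
plan(T(FULL,(-32,0,330))[0],.261); snap(7)
d=snap(7,'side'); a=d['pixels'][135:290,260:410,::-1]; b=load('wrist',7)['pixels'][20:300,180:480,::-1]
a=cv2.resize(a,(450,465),interpolation=2); b=cv2.resize(b,(350,327)); o=np.zeros((465,800,3),np.uint8); o[:,:450]=a;o[:327,450:]=b; cv2.imwrite('pics/v7.png',o)"
```

```text
shift [  2.7   2.8 265.5] turn -0.04 pos [548.3 106.  332.4] F [ 0.2  0.1 -0.7] open 0.603 t 25.0
```

View pics/v7.png

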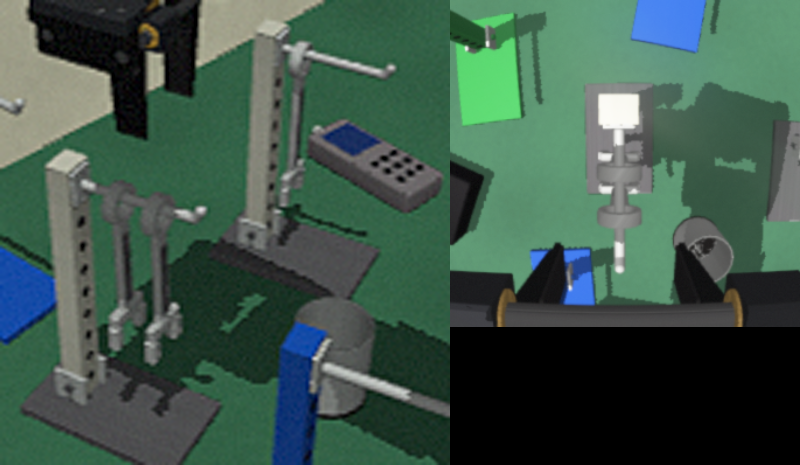

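Both short ones hang behind the spare hook's tip, at crop (120,200) and (158,210). Now the long one.

Emit:
{"fn": "apply_moves", "kwargs": {
  "increments": [
    [0.4,0,0,15,0],
    [0.4,0,0,40,0],
    [0.4,0,0,45,0],
    [0.4,0,0,45,0],
    [0.4,0,0,45,0],
    [0.4,0,0,45,0],
    [0.4,2,3,30,0],
    [0.4,0,0,0,0],
    [0.4,0,0,0,0]
  ]
}}

```text
t: 26.0
eef_pos: [618.3, -150.4, 325.7]
tcp_rot: [-2.174, 1.568, 2.797]
ft_force: [-0.0, -0.7, 0.2]
opening: 0.598
```

```bash
python3 -c "
from h import *
plan(T(FULL,(-32,0,219.6))[0],.261)"
```

```text
shift [ 1.061e+02  1.400e+00 -1.000e-01] turn -0.13 pos [ 618.3 -150.4  325.7] F [-0.  -0.7  0.2] open 0.598 t 26.0
```

Emit:
{"fn": "apply_moves", "kwargs": {
  "increments": [
    [0.4,20,0.5,0,0],
    [0.4,30,0,0,0],
    [0.4,25,0,0,0],
    [0.4,18,0,0,0],
    [0.4,9,0,0,0],
    [0.4,4,0,0,0],
    [0.4,0,0,0,0],
    [0.4,0,0,0,0]
  ]
}}

```text
t: 26.8
eef_pos: [619.5, -149.2, 222.2]
tcp_rot: [0.903, 1.569, -0.407]
ft_force: [-0.0, -0.4, -0.9]
opening: 0.598
```

Emit:
{"fn": "apply_moves", "kwargs": {
  "increments": [
    [0.5,0,0,0,0],
    [0.6,0,0,0,0],
    [1,0,0,0,0],
    [1,0,0,0,0],
    [1,0,0,0,0],
    [1,0,0,0,0],
    [1,0,0,0,0]
  ]
}}

```text
t: 27.5
eef_pos: [619.2, -149.3, 221.4]
tcp_rot: [0.597, 1.57, -0.714]
ft_force: [1.1, 0.4, 2.7]
opening: 0.352
```

Emit:
{"fn": "apply_moves", "kwargs": {
  "increments": [
    [1,-4,0,0,0],
    [1,-4,0,0,0],
    [1,-3,0,0,0],
    [1,0,0,0,0]
  ]
}}

```text
t: 27.9
eef_pos: [619.3, -149.3, 232.6]
tcp_rot: [0.856, 1.57, -0.454]
ft_force: [0.8, 0.4, -1.6]
opening: 0.355
```

Emit:
{"fn": "apply_moves", "kwargs": {
  "increments": [
    [1,0,-5,0,0],
    [1,0,-12,0,0],
    [1,0,-15,0,0],
    [1,0,-15,0,0],
    [1,0,-12,0,0],
    [1,0,-6,0,0],
    [1,0,0,0,0]
  ]
}}

```text
t: 28.6
eef_pos: [555.7, -166.3, 232.5]
tcp_rot: [0.391, 1.571, -0.92]
ft_force: [0.8, -0.1, -1.9]
opening: 0.352
```

Emit:
{"fn": "apply_moves", "kwargs": {
  "increments": [
    [1,0,-4,0,0],
    [1,0,-4,0,0],
    [1,0,-4,0,0],
    [1,0,-4,0,0],
    [1,0,-5,0,0],
    [1,0,-5,0,0],
    [1,0,-5,0,0],
    [1,0,0,0,0]
  ]
}}

```text
t: 29.4
eef_pos: [525.8, -174.2, 232.3]
tcp_rot: [-1.457, 1.571, -2.768]
ft_force: [1.1, 0.5, -1.9]
opening: 0.352
```

Emit:
{"fn": "apply_moves", "kwargs": {
  "increments": [
    [1,0,-10,0,0],
    [1,0,-15,0,0],
    [1,0,-10,0,0],
    [1,-20,0,0,0],
    [1,-20,0,0,0],
    [1,0,0,0,0]
  ]
}}

```text
t: 30.0
eef_pos: [492.7, -183.6, 274.4]
tcp_rot: [0.81, 1.567, -0.501]
ft_force: [0.1, -0.5, -2.5]
opening: 0.351
```

Run:
```python
from h import *
plan([469.9,-30.1,270],.261)
```

```text
shift [   4.    17.4 -154.3] turn -0.07 pos [ 492.7 -183.6  274.4] F [ 0.1 -0.5 -2.5] open 0.351 t 30.0
```

Run:
```python
from h import *
for i,u in ((1,(229,207)),(3,(428.8,193)),(2,(344,148))):
    d=load("wrist",i); r=least_squares(lambda p:(proj(d,[p[0],p[1],80])-u).ravel(),[470,-30]); print(i,np.round(r.x,1))
d=load("wrist",3); th=np.linspace(0,6.28,9)
for c in ((470,-30),): print(np.round(proj(d,np.c_[c[0]+34*np.cos(th),c[1]+34*np.sin(th),80+0*th]),0).tolist())
```

```text
1 [476.6 -37. ]
3 [477.5 -18.9]
2 [529.  -14.5]
[[444.0, 174.0], [423.0, 177.0], [409.0, 194.0], [410.0, 215.0], [425.0, 227.0], [445.0, 224.0], [459.0, 208.0], [458.0, 188.0], [444.0, 174.0]]
```

Emit:
{"fn": "apply_moves", "kwargs": {
  "increments": [
    [1,0,0,-10,0],
    [1,0,0,-25,0],
    [1,0,0,-25,0],
    [1,0,0,-10,0],
    [1,0,0,0,0],
    [1,0,0,0,0]
  ]
}}

```text
t: 30.6
eef_pos: [474.7, -115.6, 271.9]
tcp_rot: [-0.772, 1.571, -2.082]
ft_force: [-0.1, 0.1, -2.0]
opening: 0.355
```

Run:
```python
from h import *
d=snap(8); plan([469.9,-30.1,270],.261)
th=np.linspace(0,2*np.pi,60); im=d["pixels"][:,:,::-1].copy()
for p in proj(d,np.c_[470+34*np.cos(th),-30+34*np.sin(th),80+0*th]): cv2.circle(im,tuple(int(x) for x in np.round(p)),0,(0,0,255),-1)
cv2.imwrite("pics/v8.png",cv2.resize(im[100:300,150:450],None,fx=2.6,fy=2.6,interpolation=2))
```

```text
shift [  1.9  17.3 -84.1] turn -0.05 pos [ 474.8 -115.9  271.9] F [ 0.5 -0.5 -2. ] open 0.354 t 30.65
```

View pics/v8.png

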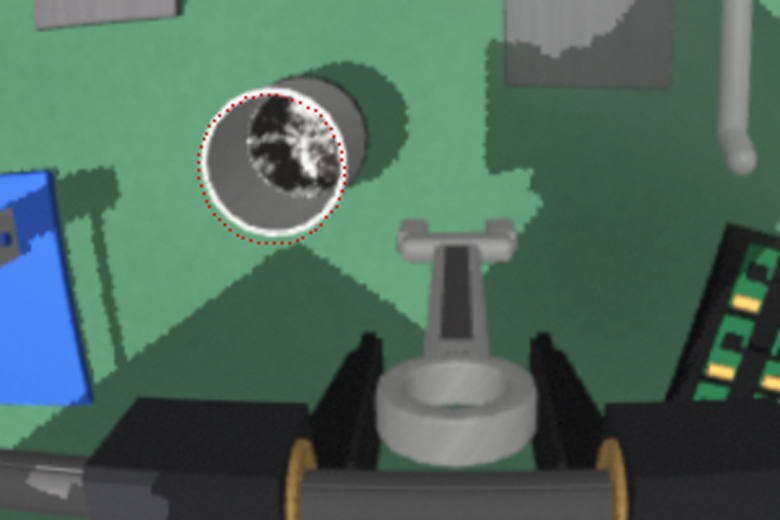

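The rim shows about 3 mm further along tool y than the overlay, which puts the pot at about (473.3, -29.8). I check how the jaw hangs and plan the move.

Run:
```python
from h import *
d=load("wrist",8); 
from cell import status
s=status.state(); R=rot(s)
for y in (-6,0,6): print(y,np.round(proj(d,s["eef_pos"]+R@np.array([146,y,0])),1),np.round(proj(d,s["eef_pos"]+R@np.array([-7-17,y,0])),1))
plan(np.array([473.3,-29.8,271.9])+8*R[:,1],.261)
```

```text
-6 [[325.3 194.9]] [[325.5 284.2]]
0 [[325.3 189.2]] [[325.5 274.1]]
6 [[325.3 183.5]] [[325.6 263.6]]
shift [  0.   28.7 -83.6] turn -0.05 pos [ 474.8 -115.9  271.9] F [ 0.5 -0.5 -2. ] open 0.354 t 30.65
```

Emit:
{"fn": "apply_moves", "kwargs": {
  "increments": [
    [1,0,5,-10,0],
    [1,0,8,-25,0],
    [1,0,8,-25,0],
    [1,0,7,-18,0],
    [1,0,0.7,-5.6,0],
    [1,0,0,0,0],
    [1,0,0,0,0]
  ]
}}

```text
t: 31.35
eef_pos: [480.9, -27.7, 272.1]
tcp_rot: [-0.3, 1.57, -1.611]
ft_force: [-0.7, -0.5, -2.6]
opening: 0.353
```

Run:
```python
from h import *
d=snap(9)
from cell import status
s=status.state(); R=rot(s)
plan(np.array([473.3,-29.8,271.9])+8*R[:,1],.261)
th=np.linspace(0,2*np.pi,60); im=d["pixels"][:,:,::-1].copy()
for p in proj(d,np.c_[473.3+34*np.cos(th),-29.8+34*np.sin(th),80+0*th]): cv2.circle(im,tuple(int(x) for x in np.round(p)),0,(0,0,255),-1)
cv2.imwrite("pics/v9.png",cv2.resize(im[120:280,220:430],None,fx=3,fy=3,interpolation=2))
```

```text
shift [ 0.3  0.2 -0.1] turn -0.08 pos [480.9 -27.8 272.2] F [ 0.   0.2 -1.5] open 0.354 t 31.4
```

View pics/v9.png

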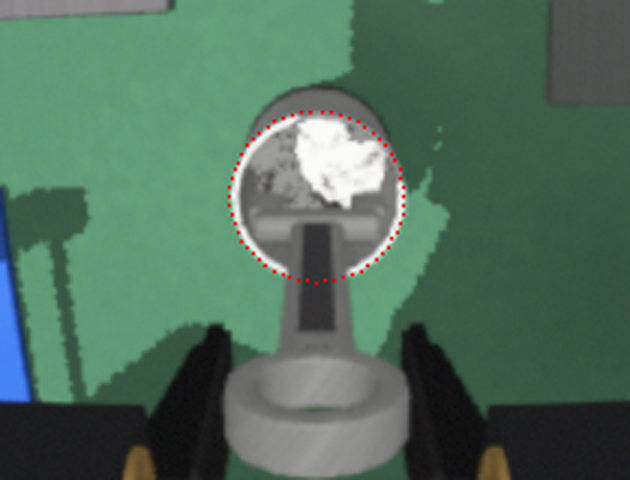

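The jaw is laterally centred over the pot opening (317 against rim 317), so I lower it.

Emit:
{"fn": "apply_moves", "kwargs": {
  "increments": [
    [1,10,0,0,0],
    [1,15,0,0,0],
    [1,15,0,0,0],
    [1,10,0,0,0],
    [1,5,0,0,0],
    [1,0,0,0,0]
  ]
}}

```text
t: 32.0
eef_pos: [480.7, -27.4, 216.6]
tcp_rot: [-1.937, 1.57, 3.035]
ft_force: [0.4, -0.0, -1.6]
opening: 0.349
```

Emit:
{"fn": "apply_moves", "kwargs": {
  "increments": [
    [1,8,0,0,0],
    [1,12,0,0,0],
    [1,12,0,0,0],
    [1,10,0,0,0],
    [1,8,0,0,0],
    [1,4,0,0,0],
    [1,0,0,0,0]
  ]
}}

```text
t: 32.7
eef_pos: [480.7, -27.2, 162.9]
tcp_rot: [-1.873, 1.57, 3.099]
ft_force: [0.1, 0.6, -1.3]
opening: 0.351
```

Emit:
{"fn": "apply_moves", "kwargs": {
  "increments": [
    [1,3,0,0,0],
    [1,3,0,0,0],
    [1,2,0,0,0],
    [1,0,0,0,0],
    [1,0,0,0,0]
  ]
}}

```text
t: 33.2
eef_pos: [480.9, -27.2, 155.3]
tcp_rot: [0.481, 1.571, -0.83]
ft_force: [-0.3, 0.5, -1.6]
opening: 0.356
```

Emit:
{"fn": "apply_moves", "kwargs": {
  "increments": [
    [1,1.5,0,0,0],
    [1,1,0,0,0],
    [1,0,0,0,0],
    [1,0,0,0,0]
  ]
}}

```text
t: 33.6
eef_pos: [480.8, -27.2, 152.7]
tcp_rot: [-0.754, 1.571, -2.064]
ft_force: [0.3, -0.3, -1.5]
opening: 0.354
```

Emit:
{"fn": "apply_moves", "kwargs": {
  "increments": [
    [1,1,0,0,0],
    [1,0,0,0,0],
    [1,0,0,0,0]
  ]
}}

```text
t: 33.9
eef_pos: [480.8, -27.2, 151.7]
tcp_rot: [-1.178, 1.571, -2.488]
ft_force: [0.0, -0.8, -2.1]
opening: 0.354
```

Emit:
{"fn": "apply_moves", "kwargs": {
  "increments": [
    [1,0.7,0,0,0],
    [1,0,0,0,0],
    [1,0,0,0,0]
  ]
}}

```text
t: 34.2
eef_pos: [480.8, -27.2, 151.0]
tcp_rot: [0.009, 1.571, -1.302]
ft_force: [0.5, -0.2, -2.1]
opening: 0.354
```

Emit:
{"fn": "apply_moves", "kwargs": {
  "increments": [
    [1,0.7,0,0,0],
    [1,0,0,0,0],
    [1,0,0,0,0]
  ]
}}

```text
t: 34.5
eef_pos: [481.0, -27.2, 150.5]
tcp_rot: [1.024, 1.57, -0.286]
ft_force: [-0.1, -0.2, 2.4]
opening: 0.355
```

Emit:
{"fn": "apply_moves", "kwargs": {
  "increments": [
    [1,0.6,0,0,0],
    [1,0,0,0,0],
    [1,0,0,0,0]
  ]
}}

```text
t: 34.8
eef_pos: [481.4, -27.2, 150.5]
tcp_rot: [1.133, 1.569, -0.178]
ft_force: [-0.7, 0.0, 9.8]
opening: 0.354
```

Floor contact felt at 150.5. I ease off and release.

Emit:
{"fn": "apply_moves", "kwargs": {
  "increments": [
    [1,-0.6,0,0,0],
    [1,0,0,0,0],
    [0.63,0,0,0,0],
    [0.6,0,0,0,0],
    [0.55,0,0,0,0],
    [0.5,0,0,0,0],
    [0.5,0,0,0,0],
    [0.5,0,0,0,0],
    [0.5,0,0,0,0]
  ]
}}

```text
t: 35.7
eef_pos: [480.8, -27.2, 150.3]
tcp_rot: [-1.143, 1.571, -2.453]
ft_force: [-0.5, 0.6, 0.6]
opening: 0.5
```

Run:
```python
from h import *
d=snap(10); e=snap(10,"side")
plan([0,0,0])
a=cv2.resize(d["pixels"][110:290,220:430,::-1],None,fx=2,fy=2,interpolation=2); b=cv2.resize(e["pixels"][180:300,320:430,::-1],None,fx=3,fy=3,interpolation=2)
o=np.zeros((360,750,3),np.uint8); o[:,:420]=a; o[:,420:]=b; cv2.imwrite("pics/v10.png",o)
```

```text
shift [ 150.3 -457.6 -150.1] turn 0 pos [480.8 -27.2 150.3] F [-0.4 -0.5  0.1] open 0.498 t 35.8
```

View pics/v10.png

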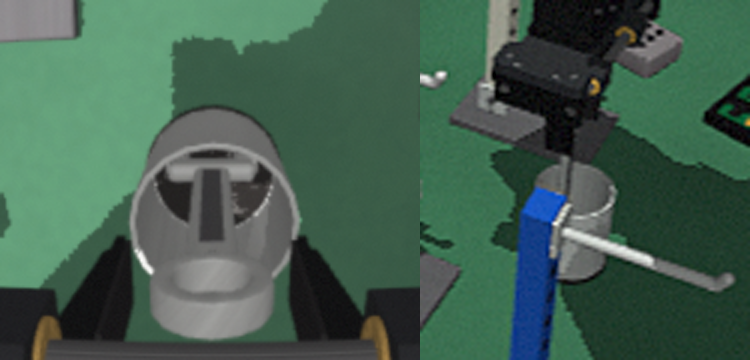

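The long spanner stands in the pot with its ring free between the open fingers. I open wider and withdraw straight up.

Emit:
{"fn": "apply_moves", "kwargs": {
  "increments": [
    [0.35,0,0,0,0],
    [0.35,0,0,0,0],
    [0.35,-5,0,0,0],
    [0.35,-10,0,0,0],
    [0.35,-20,0,0,0],
    [0.35,-40,0,0,0],
    [0.35,-45,0,0,0],
    [0.35,-45,0,0,0],
    [0.35,-20,0,0,0],
    [0.35,0,0,0,0]
  ]
}}

```text
t: 36.8
eef_pos: [481.4, -27.2, 339.0]
tcp_rot: [1.108, 1.564, -0.203]
ft_force: [0.2, -1.2, 0.3]
opening: 0.654
```

Run:
```python
from h import *
import time
d=snap(11); plan([0,0,0])
g=lambda d:cv2.cvtColor(d["pixels"],cv2.COLOR_RGB2HSV).astype(int)
def base(b): return None
# ring: expected px if upright; look for grey (low-sat) blob extents
h=g(d); m=((h[:,:,1]<40)&(h[:,:,2]>60)).astype(np.uint8)
n,l,st,c=cv2.connectedComponentsWithStats(m)
for i in range(1,n):
    if st[i,4]>150 and c[i][1]<290: print(st[i],np.round(c[i]))
for name,p in dict(ring=[480.8,-27.2,157+17],jaw=[480.8,-27.2,4],pot=[473.3,-29.8,80]).items(): print(name,np.round(proj(d,p)))
e=snap(11,"side"); f=load("side",7)
for k,(r0,r1,c0,c1) in dict(full=(140,235,328,395),spare=(183,300,263,335)).items():
    q=np.abs(e["pixels"][r0:r1,c0:c1].astype(int)-f["pixels"][r0:r1,c0:c1]).max(2); print(k,(q>60).sum(),q.size)
```

```text
shift [ 335.4 -458.5 -150.5] turn 0 pos [480.8 -27.2 336.8] F [-0.2 -0.   0.1] open 0.651 t 36.85
[ 55   0  13  61 388] [63. 30.]
[ 178    0  105  141 8881] [233.  67.]
[ 562    0   78   66 2487] [614.  21.]
[ 392   46  146  141 9326] [456. 104.]
[ 66 105  20  25 393] [ 76. 117.]
[   0  126   26  201 1823] [  7. 266.]
[ 301  146   50   54 2054] [325. 173.]
[607 181  33  93 316] [624. 230.]
[ 110  271  100   37 2080] [161. 288.]
[506 271  35  24 601] [524. 282.]
ring [[324. 186.]]
jaw [[324. 162.]]
pot [[325. 176.]]
full 531 6365
spare 114 8424
```

Emit:
{"fn": "apply_moves", "kwargs": {
  "increments": [
    [0.35,0,0,0,0],
    [0.35,0,0,0,0],
    [0.35,0,0,0,0],
    [0.35,0,0,0,0],
    [0.35,0,0,0,0],
    [0.35,0,0,0,0],
    [0.35,0,0,0,0],
    [0.35,0,0,0,0],
    [0.35,0,0,0,0],
    [0.35,0,0,0,0]
  ]
}}

```text
t: 37.9
eef_pos: [480.8, -27.2, 335.3]
tcp_rot: [-0.044, 1.571, -1.355]
ft_force: [-0.1, 0.3, 0.2]
opening: 0.649
```

Run:
```python
from h import *
d=snap(12); e=load("wrist",11)
print("change in pot area over 1 s",(np.abs(d["pixels"][140:210,290:360].astype(int)-e["pixels"][140:210,290:360]).max(2)>40).sum())
th=np.linspace(0,2*np.pi,60); r=proj(d,np.c_[473.3+34*np.cos(th),-29.8+34*np.sin(th),80+0*th]); print("rim pred",np.round([r.min(0),r.max(0)]).tolist())
r=proj(d,np.c_[480.8+17*np.cos(th),-27.2+17*np.sin(th),174+0*th]); print("ring width pred",np.round([r.min(0)[0],r.max(0)[0]]))
g=cv2.GaussianBlur(cv2.cvtColor(d["pixels"],cv2.COLOR_RGB2GRAY),(3,3),0)[142:206:2,296:356]
for row in g: print("".join(" .:-=+*#%@"[min(9,v//26)] for v in row))
a,b=snap(12,"top"),load("top",0)
q=(np.abs(a["pixels"].astype(int)-b["pixels"]).max(2)>50)
print("bystander diffs (shadows incl.): tray",q[238:284,398:462].sum(),"meter",q[168:220,402:428].sum(),"knob",q[224:270,174:238].sum())
```

```text
change in pot area over 1 s 569
rim pred [[301.0, 150.0], [350.0, 199.0]]
ring width pred [309. 341.]
++++++++++++++++++++++++++++====----------------------------
+++++++++++++++++++++======-----::::::::--------------------
+++++++++++++++++===-----==========----:::::----------------
+++++++++++++++==---===================----:::--------------
+++++++++++++==--======+++++*****++++======--:::------------
+++++++++++=======++*####%%%%##%%%%%%#*+====---:::----------
++++++++++=====+*#%%#*+=--=+=--==++*#*+=++++==--:::---------
+++++++++====+####+=-::....::::.::-=+=-:--==++==--::--------
+++++++++==+#%#*+====--:::---:::::--=======---=+==-:--------
++++++++++*%%*===++******++========++++++++=-::-===---------
++++++++*#%#=::-=*#@@@@%#+=-::::-=++****##*+-:::-++=--------
+++++++*#%*=:..:-+#%@@%%*=-:::::--+*###%%#*=-:::-+++=-------
++++++*#%*=-:....:-=======-:::::--=++****+=--====++++==-----
++++++#%#+--:..........:---::::::-==++====+***++=+++*#*=----
+++++*%%*=--:.........:----::::::-======--===---==++*%#=----
+++++*%#+=---:........:-=---------=---======-:-=++++*%#+----
+++++#%#+--===::::::--
[... 310 characters left out ...]
+***+++++++++++=======+*%%#++++++
+++++++*#%#+===+*++++++++++***+++++++++++=======+*#%#+++++++
++++++++*#%#*+=========+++++++++++++===========+#%#*++++++++
++++++++++*###*+=============================+*%%#*+++++++++
++++++++++++*#%#*+=========================+##%#*+++++++++++
++++++++++++++*####*++=================+**#%##*+++++++++++++
+++++++++++++++++**######**+++++++**###%%##*++++++++++++++++
++++++++++++++++++++++**##############**++++++++++++++++++++
++++++++++++++++++++++++++++++++++++++++++++++++++++++++++++
++++++++++++++++++++++++++++++++++++++++++++++++++++++++++++
++++++++++++++++++++++++++++++++++++++++++++++++++++++++++++
bystander diffs (shadows incl.): tray 155 meter 0 knob 0
```

Emit:
{"fn": "apply_moves", "kwargs": {
  "increments": [
    [0.35,0,0,0,0],
    [0.35,0,0,0,0],
    [0.35,0,0,0,0],
    [0.35,0,0,0,0],
    [0.35,0,0,0,0],
    [0.35,0,0,0,0],
    [0.35,0,0,0,0],
    [0.35,0,0,0,0],
    [0.35,0,0,0,0],
    [0.35,0,0,0,0]
  ]
}}

```text
t: 39.0
eef_pos: [480.8, -27.2, 335.3]
tcp_rot: [-0.116, 1.571, -1.427]
ft_force: [0.7, -0.3, 0.7]
opening: 0.646
```

Run:
```python
from h import *
d=snap(13); e=load("wrist",12); plan([0,0,0])
n=(np.abs(d["pixels"][140:210,290:360].astype(int)-e["pixels"][140:210,290:360]).max(2)>40).sum(); print("change",n)
a,b=snap(13,"side"),load("side",11)
q=np.abs(a["pixels"].astype(int)-b["pixels"]).max(2)>40; print("side: pot",q[200:280,345:395].sum(),"spare",q[183:300,263:335].sum(),"full",q[140:235,328,].sum())
if n<30:
    from cell import env; print(env.job_done())
```

```text
shift [ 335.3 -457.6 -150.1] turn 0 pos [480.8 -27.2 335.3] F [0.1 0.3 0.2] open 0.652 t 39.05
change 93
side: pot 3 spare 0 full 0
```

Run:
```python
from h import *
d=snap(14); e=load("wrist",13); f=load("wrist",12)
for a,b in ((d,e),(e,f)):
    q=np.abs(a["pixels"].astype(int)-b["pixels"]).max(2)>40; ys,xs=np.where(q[140:210,290:360]); print(q[140:210,290:360].sum(), np.bincount(ys//10,minlength=7),np.bincount(xs//10,minlength=7),"whole",q.sum())
    A,B=[cv2.cvtColor(z["pixels"],cv2.COLOR_RGB2GRAY)[168:194,306:342].astype(np.float32) for z in (a,b)]; print(cv2.phaseCorrelate(A,B))
```

```text
151 [ 0 39 56 56  0  0  0] [ 0  6 15 25 57 48  0] whole 157
((-6.252109081117396e-05, 0.27198521404407217), 0.8670486928013618)
93 [ 0 32 35 26  0  0  0] [ 0  0  0 12 44 37  0] whole 103
((0.07617147677307301, 0.4153325346593615), 0.8854247412563842)
```

The changes are confined to the shiny pot floor's flickering reflections: 151 px over 0.05 s against 93 px over 1.1 s. One last check on the ring edge alone, then I hand in.

Run:
```python
from h import *
d,f=load("wrist",14),load("wrist",12)
A,B=[cv2.cvtColor(z["pixels"],cv2.COLOR_RGB2GRAY).astype(np.float32) for z in (d,f)]
t=A[182:204,300:352]; print("lower ring/rim max abs diff",np.abs(t-B[182:204,300:352]).max(), "mean",np.abs(t-B[182:204,300:352]).mean())
if np.abs(t-B[182:204,300:352]).mean()<3:
    from cell import env; print("done",env.job_done())
```

```text
lower ring/rim max abs diff 6.0 mean 0.67132866
the job is handed in; nothing more can be done
done None
```

The job is done and handed in. Both short spanners hang on the spare hook, and the long one stands upright in the steel pot. It took about 39 s of the 72 s.

- **Order:** I moved the front spanner first, then the middle one, then the long one. On the spare hook the short ones are about 31 mm apart, both behind the upturned tip.
- **Spare wire:** It is bent up about 6 mm at its end. I saw this in the images and confirmed it by touch on the first spanner. The highest force was about 6 N pressing on a hook and about 10 N pressing the long spanner onto the pot floor.
- **Last checks:** The pot rim was within a pixel or two of where I found it before placing the long spanner. The ring stayed still over the last second, and the side view showed no change at either hook over the last two seconds. The meter and knob box show no change from the start.
- **Checks that disagreed:**
  - The before-and-after comparison flagged 155 pixels at the tray. I took that to be the gripper's shadow, since the arm never went near it.
  - A stillness check over the pot opening flagged 93 to 151 changed pixels. They lay over the shiny pot floor, so I took them as flickering reflections, and the ring edge itself was steady.
- **Not checked by eye:** My picture views had run out, so everything after the gripper withdrew was checked from pixel data only.

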